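Hold the green reference glass in the photometer's beam

TASK

Check the photometer with the green reference glass: slide the lamp's shutter fully open, then lift the green cell out of the rack, touching it with the fingers only on its two frosted sides and never on its clear windows. Hold it upright in the light path, about midway between shutter and detector, so that the light goes squarely through the middle of its two clear windows, and do not knock it against the instrument. Finish while still holding it there, still and in the air; leave the other cells and the things on the bench where they are.

Things in the scene. Friction and masses are not known exactly. Their poses are not given: they have to be found in the camera images.
- photometer: open-beam photometer, fixed: aluminium rail along its y, 400 x 64 mm, top 32 mm above the bench. At its +y end a finned grey lamp head (80 wide, 100 long, 60 mm high) with barrel and black shutter housing, at its -y end a white detector head (62 x 70 x 58 mm) with a black barrel. Origin on the bench under the middle of the gap, z up; its x points away from the robot, within 0.35 rad of the base's x
- beam (a point): the point on the light path midway between shutter and detector; axes as the photometer's: y along the light, x level across it. The light runs level, 125 mm above the bench, from the shutter housing's front (y = +55 mm) to the tip of the detector's barrel (36 mm in diameter, y = -55 mm): 110 mm are free. The tops of both heads lie 30 mm above the light path
- shutter (a joint): the lamp's sliding shutter, a steel blade in the slot of the shutter housing: 0 = shut, 0.030 m = fully open (end stop). It slides level towards the photometer's -x and stays where it is left (about 1.5 N friction); it starts shut or nearly so (up to 6 mm)
- shutter_tab (a point): centre of the red tab on top of the shutter blade, 169 mm above the bench: 14 mm along x, 14 mm along y, 20 mm tall, free all round; its underside is 4 mm above the 110 mm wide, 16 mm thick shutter housing (top 155 mm above the bench). Its axes are the photometer's
- rack: white rack, fixed: 212 mm along x, 52 along y, 28 mm tall, origin under its centre. Four slots 20 mm deep in a row at x = -75, -25, +25, +75 mm, each 33 x 21 mm, floors 8 mm above the bench. Each holds a cell upright, windows facing along the rack's x, frosted sides along its y, the upper 35 mm standing out of the rack
- cell_green: the cell to take, in any of the four slots: solid clear green glass, 30 mm along x, 18 along y, 55 mm tall, 60 to 95 g, origin under its centre, z up. The ends across x bear the polished clear windows (14 x 49 mm), not to be touched; the two whitish sides across y (27 x 55 mm, 18 mm apart) are frosted, for gripping. Which end leads makes no difference
- cell_green_mid (a point): centre of the green cell, level with the middle of its windows, 27.5 mm above its underside; axes as the cell's
- cell_amber: amber glass cell, same shape and size as the green one; to be left in the rack
- cell_smoke: dark grey glass cell, same shape and size; to be left in the rack
- cell_clear: colourless glass cell, same shape and size; to be left in the rack
- serum_a: small green pump bottle with brass collar and white top, 34 mm in diameter, 94 mm tall, origin under its centre; to be left alone
- serum_b: a second such green pump bottle; to be left alone
- carton: small closed kraft carton 62 x 88 x 46 mm, origin under its centre; to be left alone
- cream_jar: amber glass jar with black lid, 54 mm in diameter, 55 mm tall, origin under its centre; to be left alone
Not all that is in view belongs to the job. Several things have the shape of the rack; the one meant has the colours described above.

How it is judged:
By the outcome, as a careful person would: the job done as asked, in the order asked, and still so for the second after the job is handed in, while the arm keeps its last pose, push and grip.
It also fails if it takes over 51 s, if anything falls off the work surface, if the arm or the gripper's body presses on something with over 40 N, if the wrist force passes 120 N, or if a joint passes its speed limit or range.

ROBOT

A 6-joint arm with a two-finger parallel gripper is mounted at the origin on the work surface. World frame = base frame: x ahead of the robot, y to its left, z up, the work surface at z = 0. Lengths are in m, angles in degrees, forces in N, time in s.
With the tool pointing down it reaches from about 0.4 to 0.825 m from the base axis. Payload 7 kg.
Tool frame: the origin (TCP) lies midway between the tips of the shut fingers; the grasp point (between the pads) lies 19 mm behind it; z points along the fingers, y is the direction in which the jaws open and shut (so a half turn about z gives the same grasp; the last joint's range is limited). The gripper opens to 88 mm and grips with 3 to 60 N. Pads are 19 mm wide; open, the fingers measure 130 mm over their backs; the gripper's body (78 mm by 193 mm) begins 47 mm behind the grasp point.
Start: joints at [16.507, 20.546, 0.682, 0, -70.136, -16.507], TCP at [0.675, -0, 0.227] pointing down, gripper open.
Joint ranges: [-176.03, 176.03], [-82.01, 121.73], [-58.28, 71.71], [-173.87, 95.51], [-174.79, -0.11], [-173.66, 173.66]. Speed limits (degrees/s): [136.94, 136.94, 172.46, 180, 180, 180].

INTERFACE

Orientations are given as a 3x3 rotation matrix whose columns are the frame's x, y, z axes.
In Python, from rig import robot gives the robot as it stands. Calls block until the motion is done:
- robot.goto(position, orientation): joint-space move of the TCP to a pose.
- robot.servo_line(position, ori=None, speed=0.15): straight line of the TCP; ori=None keeps the orientation; speed is the mean speed in m/s.
- robot.movej(angles): joint-space move.
- robot.move_gripper(opening): opening from 0.0 (shut) to 1.0 (fully open); the grip force is fixed at half the most; returns when the fingers have stopped.
- robot.dwell(seconds).
- robot.ik(position, orientation): joint angles nearest the present ones, or None.
- robot.grab_frame(name): name is "scene" or "side" or "wrist"; returns (picture, depth): 400x640x3 uint8, red, green, blue; 400x640 float32, m along the optical axis (not along the pixel's ray), 0 where there is no reading.
- robot.camera_info(name): a dict with "vfov" (degrees; the focal length in pixels is half the picture's height over the tangent of half this angle, whatever the lens; pixels are square), "cx", "cy" (the principal point, pixels), "k1" (the pictures are not rectified: a ray, as slopes to the right and down, at radius r is drawn at 1 + k1 r^2 times it, then the intrinsics apply), "view" (4x4, takes a point from world to camera coordinates); the wrist camera has in their place "T_tool_cam" (4x4, takes a point from camera to tool coordinates, whose origin is the TCP and whose axes are the flange's). Camera axes: x right, y down, z forward; pixel columns grow to the right and rows downward; lengths in m; the calibration is good to about 2 mm. A picture is of the moment at which its call begins: read the wrist's pose just before it. camera_info takes no time and is no camera call.
A pose or a line that the arm cannot do raises robot.Unreachable and nothing moves.
- robot.job_done(): hands the job in, once; it reports no verdict.
Readings, each from a call of its own:
- robot.read_t(): time.
- robot.read_qpos(): joint angles.
- robot.read_qvel(): joint speeds.
- robot.read_effort(): joint torques, N m.
- robot.read_position(): TCP position.
- robot.read_tcp_rot(): TCP orientation.
- robot.read_force(): force on the tool from outside, world axes, zero at the start.
- robot.read_ft_torque(): the same for the moment, N m.
- robot.read_grip_width(): opening from 0.0 (shut) to 1.0 (fully open).
Only numpy, scipy, OpenCV 4.12 (cv2) and the standard library are available. Lean on these libraries where they do the work, as an engineer would, in place of code of your own. Each camera call takes 0.05 s, during which the arm holds its last target.

## Working session

There is one attempt and no reset: what is moved stays moved. The work goes in short steps, each a Python script; the robot and the scene stay as the last script left them, time stands still between calls to the robot, and variables do not carry over. Pictures are saved under pics/ and viewed, and the job is handed in when it is done.

```bash
ls; mkdir -p pics; python3 - <<'E'
from rig import robot
import cv2,numpy as np
for n in ["scene","side","wrist"]:
    p,d=robot.grab_frame(n); cv2.imwrite(f"pics/{n}0.png",p[:,:,::-1]); np.savez(f"pics/{n}0.npz",p=p,d=d)
    print(n,robot.camera_info(n))
print(robot.read_t())
E
```

```text
pics
scene {'vfov': 53.204121050435774, 'cx': 318.9424860738688, 'cy': 198.44991505905978, 'k1': -0.06717695945089107, 'view': array([[-0.86104056,  0.50841263, -0.01121365,  0.45693505],
       [ 0.36934168,  0.61005016, -0.70101749, -0.06148799],
       [-0.34956526, -0.60774616, -0.71305591,  1.42737614],
       [ 0.        ,  0.        ,  0.        ,  1.        ]])}
side {'vfov': 42.615379214545186, 'cx': 323.0021862918208, 'cy': 200.14704705902525, 'k1': -0.0766815909263869, 'view': array([[-0.97729444, -0.21166766, -0.00961147,  0.49625656],
       [-0.12266872,  0.602197  , -0.78886701,  0.17464307],
       [ 0.17276564, -0.76977632, -0.61448878,  1.10858226],
       [ 0.        ,  0.        ,  0.        ,  1.        ]])}
wrist {'vfov': 62.92671331088008, 'cx': 324.24703415745637, 'cy': 197.72040156770922, 'k1': -0.015351124162147824, 'T_tool_cam': array([[ 9.71522882e-04, -9.70054780e-01, -2.42884292e-01,
         6.46779255e-02],
       [ 9.99999191e-01,  7.43071429e-04,  1.03218739e-03,
         4.95901122e-04],
       [-8.20797937e-04, -2.42885099e-01,  9.70054718e-01,
        -1.57872474e-01],
       [ 0.00000000e+00,  0.00000000e+00,  0.00000000e+00,
         1.00000000e+00]])}
0.15
```

View pics/scene0.png

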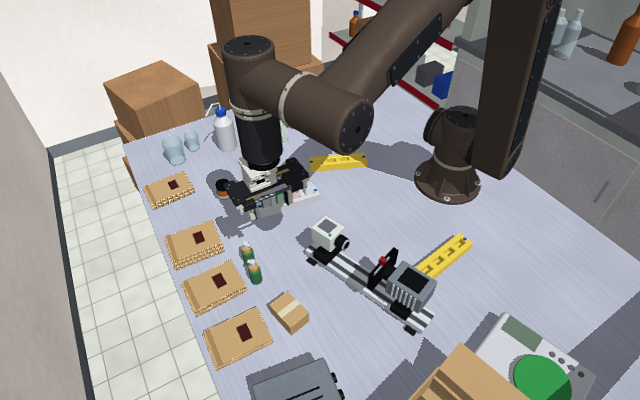

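View pics/side0.png

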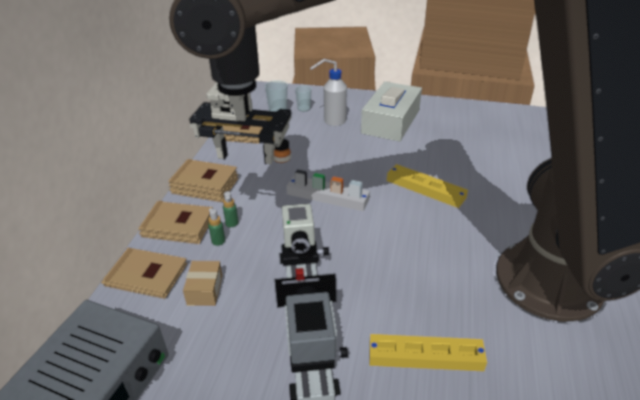

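View pics/wrist0.png

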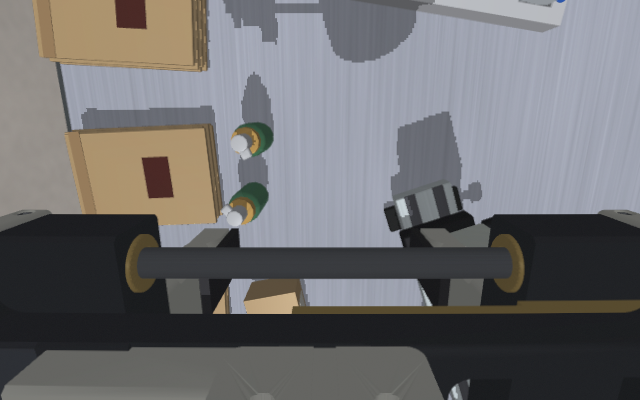

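The side view shows the white rack at about (335,192), holding smoke (300,182), green (319,180), amber (337,185) and clear (355,188). The photometer is at (305,300) with its red tab at (299,273). Things that could be mistaken:
- Green cell: the pump bottles at (217,228) and (230,208), and the green disc at scene (545,380).
- Rack: the yellow racks at side (427,185) and (427,352).

Next I'll build the metric map.

```bash
cat > h.py <<'E'
import numpy as np,cv2
from rig import robot
def K(ci,h=400):
    f=h/2/np.tan(np.radians(ci['vfov'])/2); return f
def und(ci,uv):
    f=K(ci); Km=np.array([[f,0,ci['cx']],[0,f,ci['cy']],[0,0,1.]])
    return cv2.undistortPoints(np.asarray(uv,float).reshape(-1,1,2),Km,np.array([ci['k1'],0,0,0,0.])).reshape(-1,2)
def camT(n,ci,pose=None):
    if 'view' in ci: return np.linalg.inv(ci['view'])
    T=np.eye(4);T[:3,:3]=pose[1];T[:3,3]=pose[0]; return T@ci['T_tool_cam']
def cloud(n,d,pose=None):
    ci=robot.camera_info(n); v,u=np.mgrid[0:400,0:640]
    s=und(ci,np.stack([u.ravel(),v.ravel()],1)); z=d.ravel()
    P=np.c_[s*z[:,None],z]; T=camT(n,ci,pose)
    W=P@T[:3,:3].T+T[:3,3]; W[z==0]=np.nan
    return W.reshape(400,640,3)
def rayplane(n,uv,h,pose=None):
    ci=robot.camera_info(n);s=und(ci,uv);T=camT(n,ci,pose)
    r=np.c_[s,np.ones(len(s))]@T[:3,:3].T;c=T[:3,3]
    return c+r*((h-c[2])/r[:,2])[:,None]
def proj(n,W,pose=None):
    ci=robot.camera_info(n);T=np.linalg.inv(camT(n,ci,pose));f=K(ci)
    P=np.atleast_2d(W)@T[:3,:3].T+T[:3,3];s=P[:,:2]/P[:,2:];r2=(s**2).sum(1,keepdims=True)
    return s*(1+ci['k1']*r2)*f+[ci['cx'],ci['cy']]
def snap(n,name):
    pose=(np.array(robot.read_position()),np.array(robot.read_tcp_rot()))
    p,d=robot.grab_frame(n); cv2.imwrite(f"pics/{name}.png",p[:,:,::-1]); np.savez(f"pics/{name}.npz",p=p,d=d,pos=pose[0],R=pose[1])
    return p,d,pose
E
python3 - <<'E'
from h import *
print(robot.read_position(),robot.read_tcp_rot())
for n in ["side","scene"]:
    a=np.load(f"pics/{n}0.npz");W=cloud(n,a['d']);p=a['p']
    hsv=cv2.cvtColor(p,cv2.COLOR_RGB2HSV)
    red=((hsv[...,0]<6)|(hsv[...,0]>174))&(hsv[...,1]>170)&(hsv[...,2]>90)&(np.abs(W[...,2]-.169)<.02)
    print(n,'red',red.sum(),np.nanmean(W[red],0), np.argwhere(red).mean(0)[::-1])
    bench=W[...,2]; ok=(np.abs(bench)<.02); print('bench med',np.nanmedian(bench[ok]))
    for uv in [(335,200),(345,203),(319,180),(337,185),(355,188),(300,180),(299,222),(310,320),(310,295)]:
        if n=='side':print(uv,W[uv[1],uv[0]],p[uv[1],uv[0]])
    # ortho map
    r=0.001; x0,x1,y0,y1=.3,.9,-.4,.45
    H=np.zeros((int((y1-y0)/r),int((x1-x0)/r),3),np.uint8);Z=np.full(H.shape[:2],-1.)
    q=W.reshape(-1,3);c=p.reshape(-1,3);m=np.isfinite(q[:,0])&(q[:,2]<.2)&(q[:,2]>.006)
    q=q[m];c=c[m];o=np.argsort(q[:,2]);q=q[o];c=c[o]
    i=((y1-q[:,1])/r).astype(int);j=((q[:,0]-x0)/r).astype(int);k=(i>=1)&(i<H.shape[0]-1)&(j>=1)&(j<H.shape[1]-1)
    for di in(0,1):
        for dj in (0,1): H[i[k]+di-1,j[k]+dj-1]=c[k][:,::-1]
    cv2.imwrite(f"pics/ortho_{n}.png",H[100:700])
s=cv2.imread('pics/side0.png');cv2.imwrite('pics/sidecrop.png',cv2.resize(s[150:390,250:400],None,fx=2.5*2/2,fy=2.5))
cv2.imwrite('pics/rackcrop.png',cv2.resize(s[160:215,270:385],None,fx=6,fy=6,interpolation=cv2.INTER_CUBIC))
E
```

```text
[ 6.74626942e-01 -1.32400822e-05  2.25815323e-01] [[-1.05389530e-04 -9.99999152e-01 -1.29778351e-03]
 [-9.99999987e-01  1.05547051e-04 -1.21308925e-04]
 [ 1.21445799e-04  1.29777071e-03 -9.99999151e-01]]
side red 49 [0.49343882 0.25368927 0.17487916] [299.24489796 274.20408163]
bench med 0.001326387276634644
(335, 200) [ 0.51219474 -0.16651633  0.01510339] [152 152 156]
(345, 203) [ 0.48426997 -0.15603774  0.01778612] [152 153 157]
(319, 180) [ 0.55794334 -0.18582625  0.05813915] [ 98 113 106]
(337, 185) [ 0.5095779  -0.17849232  0.05459288] [148 135 124]
(355, 188) [ 0.46324157 -0.17825331  0.05214231] [169 175 178]
(300, 180) [ 0.61213208 -0.19908539  0.04109758] [102 103 105]
(299, 222) [0.53547834 0.09392887 0.15393185] [175 182 175]
(310, 320) [0.45527876 0.33523602 0.15909597] [20 20 22]
(310, 295) [0.46843116 0.28010179 0.15590596] [ 97 103 109]
scene red 34 [0.49472371 0.2512159  0.17588169] [382.82352941 260.08823529]
bench med 0.0013684274134977414
```

View pics/ortho_side.png

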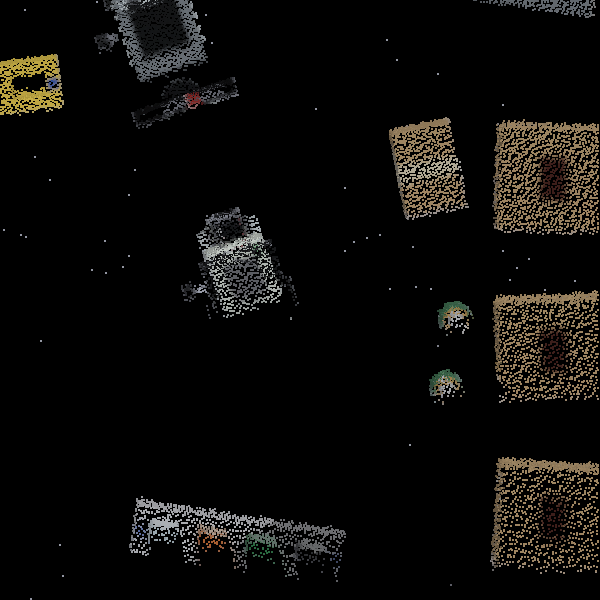

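View pics/rackcrop.png

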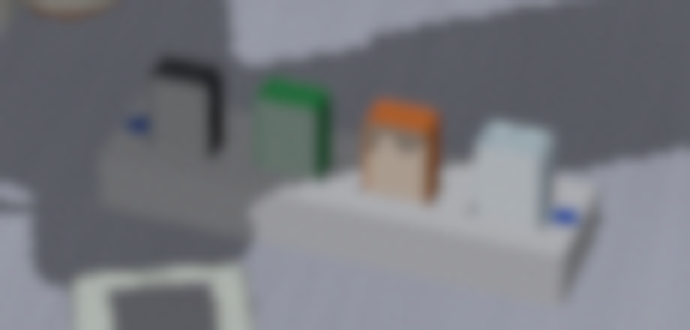

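```bash
python3 - <<'E'
from h import *
for n in ["side","scene"]:
    a=np.load(f"pics/{n}0.npz");W=cloud(n,a['d']);p=a['p']
    def rect(z0,z1,bx,f=lambda p:np.ones(p.shape[:2],bool)):
        m=(W[...,2]>z0)&(W[...,2]<z1)&(W[...,0]>bx[0])&(W[...,0]<bx[1])&(W[...,1]>bx[2])&(W[...,1]<bx[3])&f(p)
        q=W[m]; r=cv2.minAreaRect((q[:,:2]*1000).astype(np.float32)); return m.sum(),r,q.mean(0).round(4)
    print(n,'housing',rect(.145,.163,(.42,.55,.21,.275)))
    print(n,'det',rect(.147,.163,(.48,.6,.03,.14)))
    print(n,'lamp',rect(.147,.163,(.4,.52,.275,.40)))
    print(n,'rack',rect(.02,.034,(.42,.66,-.24,-.1)))
    g=lambda p:(cv2.cvtColor(p,cv2.COLOR_RGB2HSV)[...,1]>80)&(p[...,1]>p[...,0]+20)
    print(n,'green',rect(.05,.075,(.42,.66,-.24,-.1),g))
E
```

```text
side housing (np.int64(731), ((486.22796630859375, 246.41110229492188), (53.51155471801758, 104.09688568115234), 87.85089874267578), array([0.4838, 0.2506, 0.1525]))
side det (np.int64(707), ((543.4961547851562, 73.84626770019531), (62.00837326049805, 73.40809631347656), 19.04807472229004), array([0.5422, 0.079 , 0.1548]))
side lamp (np.int64(2261), ((459.10443115234375, 324.8428955078125), (78.52498626708984, 103.4354248046875), 17.895687103271484), array([0.4574, 0.3315, 0.1567]))
side rack (np.int64(841), ((537.4227905273438, -191.78785705566406), (58.44810104370117, 210.7518768310547), 81.30345916748047), array([ 0.5324, -0.182 ,  0.0276]))
side green (np.int64(48), ((560.934814453125, -199.96141052246094), (21.045263290405273, 31.748764038085938), 79.81875610351562), array([ 0.559 , -0.198 ,  0.0622]))
scene housing (np.int64(292), ((481.92767333984375, 261.7747497558594), (110.64175415039062, 49.65305709838867), 18.819538116455078), array([0.4871, 0.2517, 0.1521]))
scene det (np.int64(488), ((542.2318725585938, 85.73345184326172), (63.55268859863281, 98.29212951660156), 17.229461669921875), array([0.5485, 0.0764, 0.1552]))
scene lamp (np.int64(1112), ((458.5428161621094, 321.6201477050781), (83.83016204833984, 103.53511810302734), 19.936464309692383), array([0.4623, 0.3283, 0.1566]))
scene rack (np.int64(484), ((537.8084106445312, -193.6966094970703), (56.86634063720703, 209.4027099609375), 82.13516998291016), array([ 0.5424, -0.1836,  0.0281]))
scene green (np.int64(14), ((566.157470703125, -193.27183532714844), (26.324052810668945, 8.259012222290039), 5.813282489776611), array([ 0.5683, -0.1935,  0.0621]))
```

```bash
python3 - <<'E'
from h import *
yaw=np.radians(18.5);X=np.array([np.cos(yaw),np.sin(yaw),0]);Y=np.array([-X[1],X[0],0])
R=np.c_[-Y,-X,[0,0,-1]]
o=np.array([.505,.192,0]);t=robot.read_t()
robot.goto(o+.09*Y+[0,0,.30],R); robot.dwell(.3)
p,d,pose=snap("wrist","w1");print(robot.read_t()-t,pose)
E
```

```text
1.6667 (array([0.47685707, 0.27680192, 0.2996601 ]), array([[ 3.16144372e-01, -9.48711001e-01, -4.14700684e-04],
       [-9.48711016e-01, -3.16144142e-01, -5.37903998e-04],
       [ 3.79210249e-04,  5.63486429e-04, -9.99999769e-01]]))
```

View pics/w1.png

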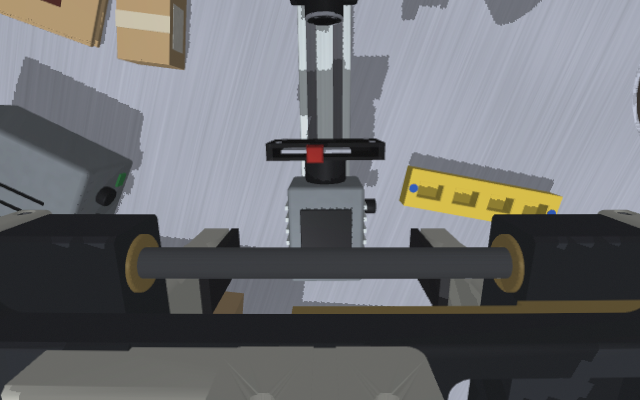

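Wrist view: rail vertical in the image, shutter housing (266..385, 140..160), red tab (315,154), detector barrel tip (324,20). Next, metric values from these.

```bash
python3 - <<'E'
from h import *
a=np.load("pics/w1.npz");pose=(a['pos'],a['R']);p=a['p'];W=cloud("wrist",a['d'],pose)
yaw=np.radians(18.5);X=np.array([np.cos(yaw),np.sin(yaw),0]);Y=np.array([-X[1],X[0],0]);o=np.array([.505,.192,0])
L=np.stack([(W-o)@X,(W-o)@Y,W[...,2]],-1)*1000
def st(m,s):
    q=L[m];print(s,len(q),'lo',np.percentile(q,1,0).round(1),'hi',np.percentile(q,99,0).round(1))
    return m
v,u=np.mgrid[0:400,0:640]
h=st((np.abs(L[...,2]-155)<5)&(v>130)&(v<170)&(u>255)&(u<395),'housing')
r=cv2.minAreaRect(L[h][:,:2].astype(np.float32));print(r)
hsv=cv2.cvtColor(p,cv2.COLOR_RGB2HSV)
red=(hsv[...,1]>150)&((hsv[...,0]<8)|(hsv[...,0]>172))&(v>140)&(v<170)&(u>300)&(u<335)
st(red,'red');m=cv2.minAreaRect(np.argwhere(red&(L[...,2]>174)).astype(np.float32)[:,::-1]);print(m)
print('tab top', ((rayplane('wrist',[m[0]],.179,pose)-o)@np.c_[X,Y])*1000)
st((v<200)&(u>305)&(u<345)&(L[...,2]>95)&(L[...,2]<150)&(L[...,1]<0),'barrel')
for y0 in range(-60,50,20):
    rr=(v<140)&(np.abs(L[...,2]-32)<6)&(np.abs(L[...,1]-y0)<6)&(np.abs(L[...,0])<60)
    if rr.sum(): st(rr,f'rail{y0}')
# same in scene/side for tab
for n in('side','scene'):
    b=np.load(f"pics/{n}0.npz");Wb=cloud(n,b['d']);Lb=np.stack([(Wb-o)@X,(Wb-o)@Y,Wb[...,2]],-1)*1000
    hs=cv2.cvtColor(b['p'],cv2.COLOR_RGB2HSV)
    k=(hs[...,1]>150)&((hs[...,0]<8)|(hs[...,0]>172))&(np.abs(Lb[...,2]-175)<12)
    q=Lb[k];print(n,'red',np.percentile(q,3,0).round(1),np.percentile(q,97,0).round(1))
    k=(np.abs(Lb[...,2]-155)<4)&(Lb[...,1]>45)&(Lb[...,1]<80)&(np.abs(Lb[...,0])<65)
    q=Lb[k];print(n,'housing',np.percentile(q,2,0).round(1),np.percentile(q,98,0).round(1),cv2.minAreaRect(q[:,:2].astype(np.float32)))
    k=(np.abs(Lb[...,2]-155)<4)&(Lb[...,1]<-40)&(np.abs(Lb[...,0])<65)&(Lb[...,1]>-180)
    q=Lb[k];print(n,'det',np.percentile(q,2,0).round(1),np.percentile(q,98,0).round(1))
    k=(np.abs(Lb[...,2]-155)<4)&(Lb[...,1]>85)&(np.abs(Lb[...,0])<65)&(Lb[...,1]<250)
    q=Lb[k];print(n,'lamp',np.percentile(q,2,0).round(1),np.percentile(q,98,0).round(1))
E
```

```text
housing 1236 lo [-55.9  48.  150.2] hi [ 52.8  64.6 156.2]
((-1.5500640869140625, 56.15637969970703), (110.03207397460938, 16.544740676879883), 0.6091723442077637)
red 294 lo [nan nan nan] hi [nan nan nan]
((315.0, 154.0), (16.0, 16.0), 90.0)
tab top [[ 7.33625613 56.2602296 ]]
barrel 934 lo [-17.7 -75.  109.8] hi [ 15.8 -60.2 143.5]
rail-60 557 lo [-31.8 -65.9  29.8] hi [ 30.9 -54.2  35.4]
rail-40 555 lo [-32.2 -45.9  30.2] hi [ 30.  -34.2  35.5]
rail-20 518 lo [-32.6 -25.4  29.7] hi [ 30.4 -14.6  35.3]
rail0 512 lo [-32.9  -5.4  29.6] hi [29.6  5.5 35.1]
rail20 457 lo [-33.4  15.1  29.6] hi [29.9 24.9 35.3]
rail40 474 lo [-32.4  34.7  29.7] hi [30.3 46.  35.1]
side red [  3.4  55.2 165.7] [ 14.1  64.9 180.5]
side housing [-52.9  48.7 151.3] [ 50.9  66.  158.3] ((-1.2200965881347656, 57.2204704284668), (107.4376220703125, 19.969938278198242), 0.5102340579032898)
side det [ -30.  -156.9  151.6] [ 28.3 -90.1 158.5]
side lamp [-37.2  93.4 151.8] [ 34.2 189.7 158.9]
scene red [  3.3  52.  164.4] [ 16.8  64.5 181.4]
scene housing [-54.3  48.8 151.2] [ 53.9  65.5 157.6] ((-0.19651412963867188, 57.210792541503906), (109.54764556884766, 17.100175857543945), 0.31953632831573486)
scene det [ -27.  -159.1  151.7] [ 31.2 -92.5 158.7]
scene lamp [-37.6  92.9 151.9] [ 35.1 187.8 158.9]
```

```bash
cat >> h.py <<'E'
yaw=np.radians(19.0);X=np.array([np.cos(yaw),np.sin(yaw),0]);Y=np.array([-X[1],X[0],0])
_y=np.radians(18.5);_X=np.array([np.cos(_y),np.sin(_y),0]);_Y=np.array([-_X[1],_X[0],0])
O=np.array([.505,.192,0])-.001*_X-.006*_Y
RP=np.c_[-Y,-X,[0,0,-1.]]
def PW(x,y,z): return O+x*X+y*Y+np.array([0,0,z])
def WP(w): w=np.array(w)-O; return np.array([w@X,w@Y,w[2]])
E
python3 - <<'E'
from h import *
robot.goto(PW(.009,.063,.215),RP)
robot.move_gripper(.5); print('w',robot.read_grip_width())
robot.servo_line(PW(.009,.063,.166),speed=.1)
f0=np.array(robot.read_force());print(f0, robot.read_t())
robot.servo_line(PW(-.004,.063,.166),speed=.06)
print(WP(robot.read_position()),(np.array(robot.read_force())-f0)@X)
snap("wrist","w2");print(robot.read_t())
E
```

```text
w 0.500167488487307
[1.16577309 0.31422476 0.25354235] 3.8167
[-0.0042273   0.06309915  0.16664748] -0.22520843917908834
4.2333
```

View pics/w2.png

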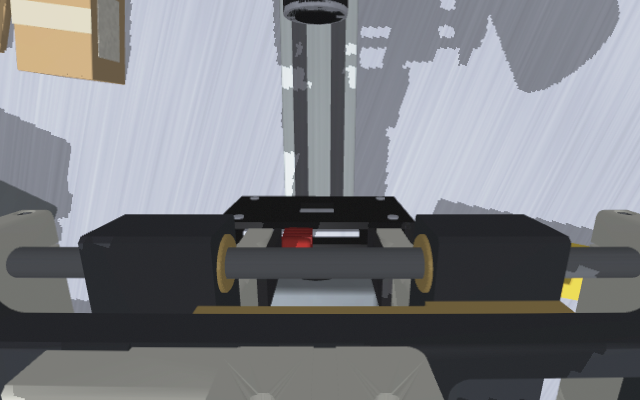

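The tab (297,238) sits between the pads, close to the left (+x) one. Now pushing with force checks.

```bash
python3 - <<'E'
from h import *
f0=np.array(robot.read_force())
x=-.004
robot.servo_line(PW(-.022,.063,.166),speed=.06);x=-.022
for i in range(16):
    f=(np.array(robot.read_force())-f0)@X
    print(round(x,4),WP(robot.read_position())[0].round(4),round(f,2),round(robot.read_grip_width(),3))
    if f>9: break
    x-=.0015; robot.servo_line(PW(x,.063,.166),speed=.03)
p,d,pose=snap("wrist","w3");print(robot.read_t())
E
```

```text
-0.022 -0.0226 0.04 0.497
-0.0235 -0.0237 0.34 0.498
-0.025 -0.025 1.31 0.498
-0.0265 -0.0266 1.38 0.499
-0.028 -0.0282 2.01 0.497
-0.0295 -0.029 4.52 0.501
-0.031 -0.0293 10.6 0.506
6.2333
```

View pics/w3.png

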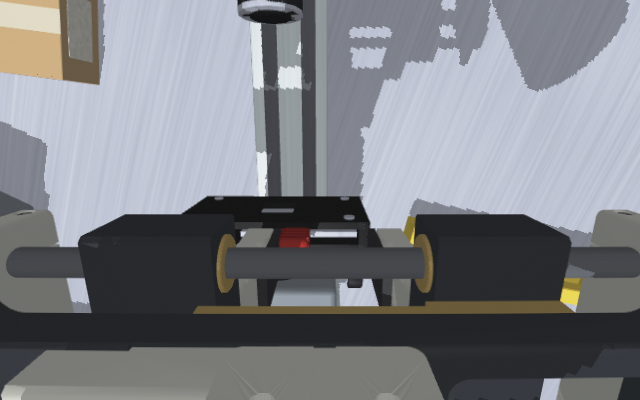

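Travel ended at a clear stop: force rose to 10.6 N with the tab at x ≈ -14 mm. Now backing off, confirming with the side camera, then viewing the rack.

```bash
cat >> h.py <<'E'
ry=np.radians(-8.3);RX=np.array([np.cos(ry),np.sin(ry),0]);RY=np.array([-RX[1],RX[0],0])
C0=np.array([.5376,-.1925,0])
RA=np.c_[-RX,RY,[0,0,-1.]]; RB=np.c_[RX,-RY,[0,0,-1.]]
E
python3 - <<'E'
from h import *
robot.servo_line(PW(-.020,.063,.166),speed=.08)
robot.servo_line(PW(-.020,.063,.23),speed=.15)
print(robot.read_qpos())
for n,R in(('A',RA),('B',RB)):
    for z in (.3,.033): print(n,robot.ik(C0+.025*RX+[0,0,z],R))
for s in(1,-1): print(robot.ik(PW(0,0,.125),np.c_[-Y*s,-X*s,[0,0,-1.]]))
R=RA
P=C0+.08*RX+[0,0,.30]
robot.goto(P,R);robot.move_gripper(1.0);robot.dwell(.2)
snap("wrist","w4");snap("side","s1");print(robot.read_t())
E
```

```text
[ 4.86008638e+01  6.13485399e+00 -1.79706414e+01 -3.89209403e-02
 -6.59166208e+01 -2.95935972e+01]
A [ -0.43844704  10.90666222  -3.00892312   0.         -76.08441467
 -97.86155296]
A [ -0.43844704  24.08028657 -22.54931268   0.         -43.37040075
 -97.86155296]
B [ -0.43844704  10.90666222  -3.00892312   0.         -76.08441467
  82.13844704]
B [ -0.43844704  24.08028657 -22.54931268   0.         -43.37040075
  82.13844704]
[ 41.02659208  13.03633469 -24.4064058    0.         -52.5572595
 -22.02659208]
[ 41.02659208  13.03633469 -24.4064058    0.         -52.5572595
 157.97340792]
10.025
```

View pics/w4.png

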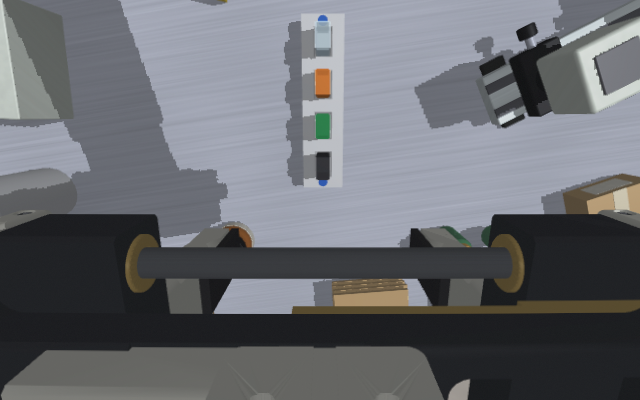

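View pics/s1.png

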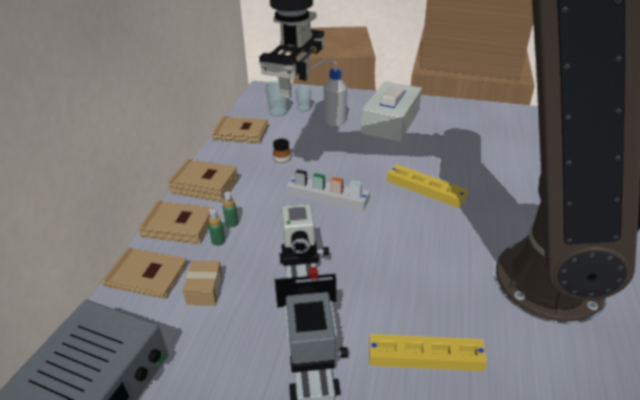

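The tab is now at (313,271) in the side view, so it has moved to the open end. The wrist view shows the white rack (302..344, 13..187), with green at (323,126) in the third slot from the top. Measuring.

```bash
python3 - <<'E'
from h import *
RXY=np.c_[RX,RY,[0,0,1]]
for n,f in(("wrist","w4"),("side","s1")):
    a=np.load(f"pics/{f}.npz");pose=(a['pos'],a['R']);p=a['p'];W=cloud(n,a['d'],pose)
    L=((W-C0)@RXY)*1000
    k=(np.abs(L[...,2]-28)<4)&(np.abs(L[...,0])<125)&(np.abs(L[...,1])<45);q=L[k]
    print(n,'rack',k.sum(),cv2.minAreaRect(q[:,:2].astype(np.float32)),np.median(q[:,2]))
    k=(np.abs(L[...,2]-63)<5)&(np.abs(L[...,0]-25)<24)&(np.abs(L[...,1])<25);q=L[k]
    print('cell',k.sum(),cv2.minAreaRect(q[:,:2].astype(np.float32)),np.percentile(q,3,0),np.percentile(q,97,0))
    hs=cv2.cvtColor(p,cv2.COLOR_RGB2HSV)
    g=(p[...,1].astype(int)>p[...,0]+30)&(np.abs(L[...,0]-25)<25)&(np.abs(L[...,1])<30)
    c=cv2.minAreaRect(np.argwhere(g).astype(np.float32)[:,::-1]);print('green px',g.sum(),c)
    if n=='wrist': print(((rayplane(n,cv2.boxPoints(c),.063,pose)-C0)@RXY)*1000)
    # tab
    k=(hs[...,1]>150)&((hs[...,0]<8)|(hs[...,0]>172))&(np.abs(W[...,2]-.175)<.012)
    if n=='side': 
        q=np.array([WP(w) for w in W[k]])*1000;print('tab',np.percentile(q,3,0),np.percentile(q,97,0))
c=cv2.imread('pics/w4.png')[0:200,270:380];cv2.imwrite('pics/w4c.png',cv2.resize(c,None,fx=3,fy=3,interpolation=2))
E
```

```text
wrist rack 5179 ((0.6495513916015625, -1.973642349243164), (211.18936157226562, 52.19514465332031), 0.0934276431798935) 27.710785048656373
cell 399 ((25.525474548339844, -2.0665292739868164), (29.221101760864258, 17.934446334838867), 0.05875817686319351) [ 11.99094201 -10.90290014  59.26124991] [38.83903077  6.82596212 63.9491925 ]
green px 358 ((322.0, 125.5), (25.0, 14.0), 90.0)
[[ 10.95660151 -10.81823601  63.        ]
 [ 10.94250102   5.57113102  63.        ]
 [ 39.82717718   5.69695049  63.        ]
 [ 39.84287834 -10.98466236  63.        ]]
side rack 694 ((1.1193618774414062, 0.008794784545898438), (58.02965545654297, 211.72064208984375), 89.88228607177734) 28.244758018864225
cell 67 ((23.23382568359375, -1.8480310440063477), (28.723224639892578, 25.462379455566406), 2.5151913166046143) [  9.09988689 -11.86059855  58.59899451] [37.21486372  8.86454759 66.07742981]
green px 40 ((318.69232177734375, 175.53846740722656), (9.41357421875, 3.9223227500915527), 11.309932708740234)
tab [-19.26950684  59.33861104 166.0271116 ] [ -8.33622102  71.69370235 180.29951926]
```

View pics/w4c.png

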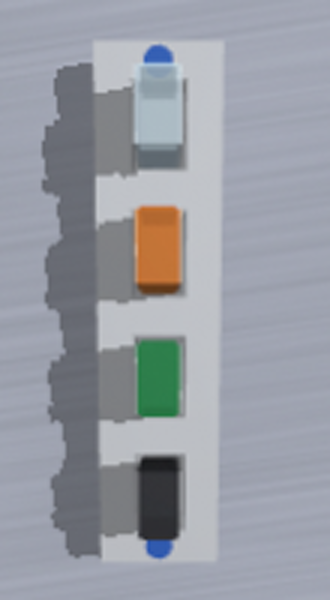

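```bash
python3 - <<'E'
from h import *
c=C0+.0256*RX-.0017*RY
robot.goto(c+[0,0,.13],RA)
robot.move_gripper(.6)
robot.servo_line(c+[0,0,.034],speed=.12)
f0=np.array(robot.read_force())
robot.move_gripper(0.0); robot.dwell(.2)
print('w',robot.read_grip_width(),robot.read_position(),np.array(robot.read_force())-f0,robot.read_t())
snap("wrist","w5");snap("side","s2")
E
python3 -c "
import cv2
s=cv2.imread('pics/s2.png');cv2.imwrite('pics/s2c.png',cv2.resize(s[110:230,250:400],None,fx=5,fy=5,interpolation=2))"
```

```text
w 0.20194320861434892 [ 0.56273909 -0.19790498  0.03412714] [-1.30400552 -1.08414801  4.04538571] 13.3667
```

View pics/w5.png

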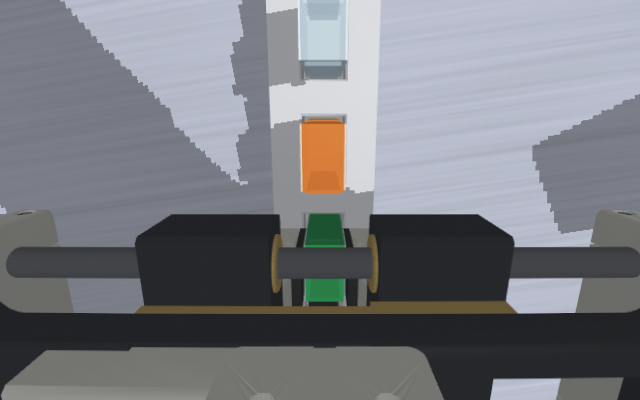

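View pics/s2c.png

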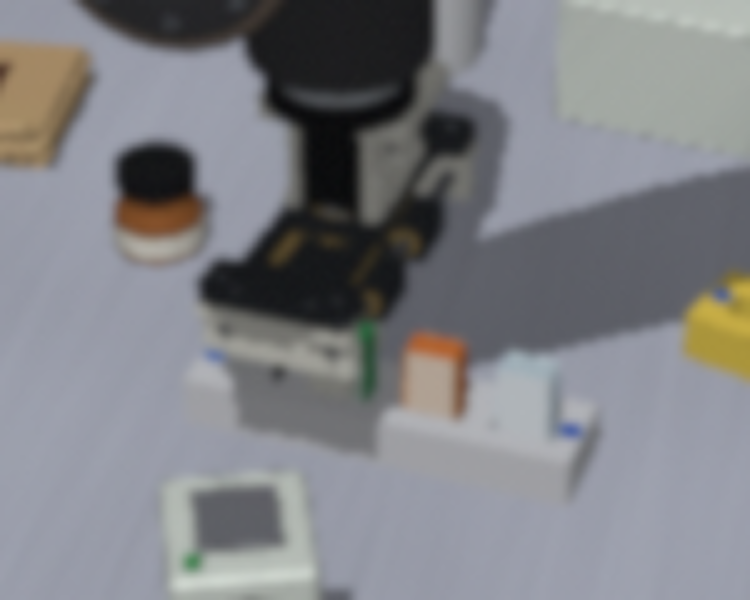

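Grip width is 17.8 mm, which matches the 18 mm frosted sides, and the windows are clear of the pads. Now lifting and carrying it above the instrument.

```bash
python3 - <<'E'
from h import *
p=np.array(robot.read_position())
robot.servo_line([p[0],p[1],.075],speed=.06)
robot.servo_line([p[0],p[1],.25],speed=.15)
print('w',robot.read_grip_width(),robot.read_force())
robot.goto(PW(0,0,.25),RP); robot.dwell(.2)
print('w',robot.read_grip_width(),WP(robot.read_position()),robot.read_force(),robot.read_t())
snap("wrist","w6");snap("side","s3");snap("scene","c3")
import os
a=cv2.imread('pics/s3.png')[150:350,230:400];b=cv2.imread('pics/c3.png')[130:330,280:450]
cv2.imwrite('pics/s3c.png',cv2.resize(np.hstack([a,b]),None,fx=2.35,fy=2.35,interpolation=2))
E
```

```text
w 0.20496833428598224 [-1.0230901  -0.33292514 -1.59434053]
w 0.205095302986575 [ 4.58934500e-05 -7.93809007e-04  2.49902296e-01] [ 0.2763578   0.14470275 -0.3882345 ] 17.2583
```

View pics/w6.png

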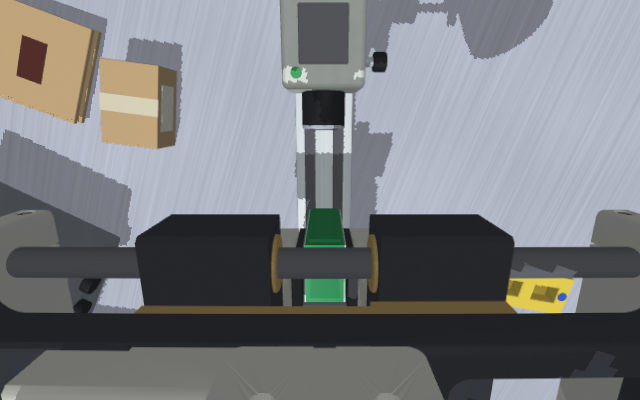

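View pics/s3c.png

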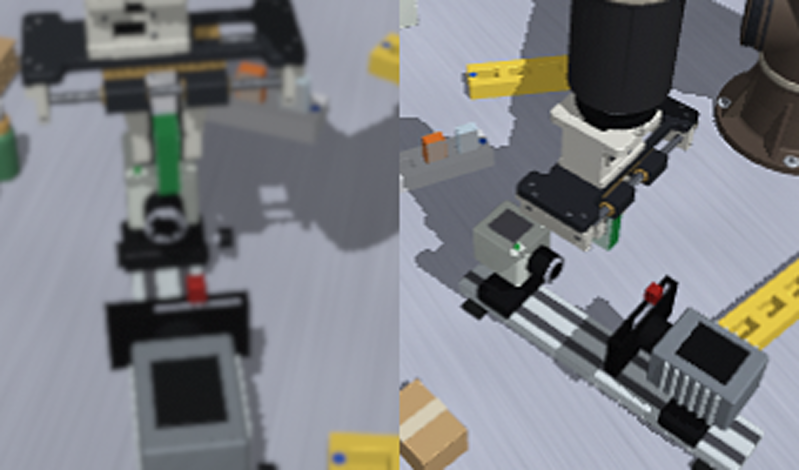

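```bash
python3 - <<'E'
from h import *
M=np.c_[X,Y,[0,0,1]]
a=np.load("pics/w6.npz");p=a['p'];W=cloud("wrist",a['d'],(a['pos'],a['R']));L=((W-O)@M)*1000
v,u=np.mgrid[0:400,0:640]
def st(m,s,z=1): 
    q=L[m];q=q[np.isfinite(q[:,0])];print(s,len(q),np.percentile(q,z,0).round(1),np.percentile(q,100-z,0).round(1)); return q
q=st((np.abs(L[...,2]-155)<4)&(L[...,1]<-70)&(np.abs(L[...,0])<45),'det');print(cv2.minAreaRect(q[:,:2].astype(np.float32)))
st((np.abs(L[...,2]-125)<22)&(L[...,1]<-40)&(L[...,1]>-85)&(np.abs(L[...,0])<30),'barrel')
for y in(-80,-60,-40,-20): st((np.abs(L[...,2]-32)<5)&(np.abs(L[...,1]-y)<6)&(np.abs(L[...,0])<50)&(v<205),f'rail{y}')
g=(p[...,1].astype(int)>p[...,0]+30)&(v>200)&(v<310)&(u>290)&(u<360)
q=st(g,'cell')
st(g&(v<245)&(L[...,2]>274),'celltop');st(g&(v<238)&(L[...,2]<272),'cellwin')
for n,f in(("side","s3"),("scene","c3")):
    a=np.load(f"pics/{f}.npz");p=a['p'];Wb=cloud(n,a['d']);Lb=((Wb-O)@M)*1000
    g=(p[...,1].astype(int)>p[...,0]+30)&(Lb[...,2]>215)&(Lb[...,2]<290)&(np.abs(Lb[...,0])<40)&(np.abs(Lb[...,1])<40)
    q=Lb[g];print(n,len(q),np.percentile(q,3,0).round(1),np.percentile(q,97,0).round(1))
    for z in(230,240,250,260,270):
        s=q[np.abs(q[:,2]-z)<6]
        if len(s):print(z,len(s),s.mean(0).round(1),np.ptp(s[:,0]).round(1))
E
```

```text
det 7337 [ -29.7 -144.1  151.4] [ 29.8 -86.9 157.7]
((0.16380882263183594, -115.18224334716797), (61.5011100769043, 59.184940338134766), 0.09675276279449463)
barrel 1651 [-17.  -84.9 126.1] [ 17.7 -54.9 143.5]
rail-80 165 [-31.7 -85.7  29. ] [ 31.8 -74.9  34. ]
rail-60 163 [-32.2 -65.2  28.4] [ 31.  -54.2  33.6]
rail-40 615 [-31.2 -45.6  29.8] [ 31.3 -34.2  35.1]
rail-20 553 [-31.6 -25.4  29.9] [ 30.7 -14.6  35.1]
cell 2241 [ -8.8 -31.8 227.5] [  8.   14.5 327.5]
celltop 251 [ -8.5 -14.3 274.2] [  7.4 -12.  278.9]
cellwin 900 [ -8.6 -14.5  31.8] [ 29.5  43.2 271.6]
side 356 [ -9.3  -8.3 228.1] [  7.8  18.  281. ]
230 44 [2.00e-01 1.58e+01 2.31e+02] 15.9
240 52 [ -0.6  15.4 239.9] 16.2
250 51 [-1.0e-01  1.6e+01  2.5e+02] 16.7
260 57 [ -0.3  15.5 259.9] 17.3
270 64 [ -1.1  16.  270.6] 18.4
scene 44 [ -7.8  14.4 230. ] [  7.4  16.5 268.6]
230 8 [  0.6  15.6 232.1] 13.0
240 11 [  1.3  15.3 240.8] 15.8
250 13 [  1.4  15.3 249. ] 17.7
260 13 [  1.4  15.8 259.8] 13.7
270 8 [  1.3  15.5 266.8] 11.5
```

Everything agrees: cell x -0.3 mm, y +0.6 mm, top at 279 mm as predicted, upright; detector and rail are centred at x ≈ 0. Lowering into the gap.

```bash
python3 - <<'E'
from h import *
robot.servo_line(PW(.0002,0,.1236),RP,speed=.07); robot.dwell(.6)
print('w',robot.read_grip_width(),WP(robot.read_position()),robot.read_force(),np.abs(robot.read_qvel()).max(),robot.read_t())
print(np.array(robot.read_tcp_rot()).T@RP)
snap("wrist","w7");snap("side","s4");snap("scene","c4")
M=np.c_[X,Y,[0,0,1]]
for n,f in(("side","s4"),("scene","c4")):
    a=np.load(f"pics/{f}.npz");p=a['p'];Wb=cloud(n,a['d']);Lb=((Wb-O)@M)*1000
    g=(p[...,1].astype(int)>p[...,0]+30)&(Lb[...,2]>80)&(Lb[...,2]<170)&(np.abs(Lb[...,0])<40)&(np.abs(Lb[...,1])<40)
    q=Lb[g]
    if len(q):print(n,len(q),np.percentile(q,3,0).round(1),np.percentile(q,97,0).round(1))
    hs=cv2.cvtColor(p,cv2.COLOR_RGB2HSV);k=(hs[...,1]>150)&((hs[...,0]<8)|(hs[...,0]>172))&(np.abs(Lb[...,2]-175)<12)&(np.abs(Lb[...,1]-63)<15)
    if k.sum():print(n,'tab',np.percentile(Lb[k],3,0).round(1),np.percentile(Lb[k],97,0).round(1))
a=cv2.imread('pics/s4.png')[150:350,230:400];b=cv2.imread('pics/c4.png')[130:330,280:450]
cv2.imwrite('pics/s4c.png',cv2.resize(np.hstack([a,b]),None,fx=2.35,fy=2.35,interpolation=2))
E
```

```text
w 0.20033734780244192 [ 2.03935793e-04 -1.42964003e-06  1.23582746e-01] [ 0.4450791  -0.38208185 -0.97108994] 0.13850098700296268 19.9667
[[ 9.99999998e-01  5.95070431e-05  3.68108610e-05]
 [-5.95063103e-05  9.99999998e-01 -1.99076136e-05]
 [-3.68120456e-05  1.99054231e-05  9.99999999e-01]]
side 239 [ -9.4  -8.8 117.7] [  8.2  19.  155.7]
side tab [-19.6  60.7 166.6] [ -8.5  71.6 180.7]
scene 31 [ -5.7  14.7 102.8] [  8.4  17.6 134. ]
scene tab [-19.7  59.4 165.7] [ -6.3  70.3 181.2]
```

View pics/s4c.png

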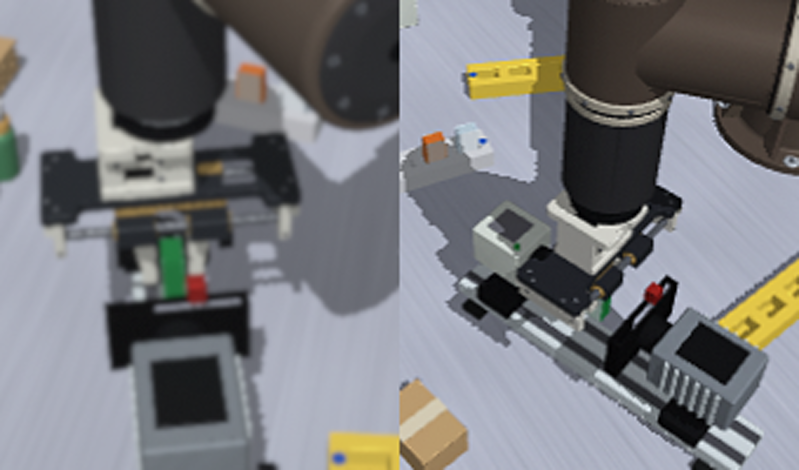

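View pics/s4.png

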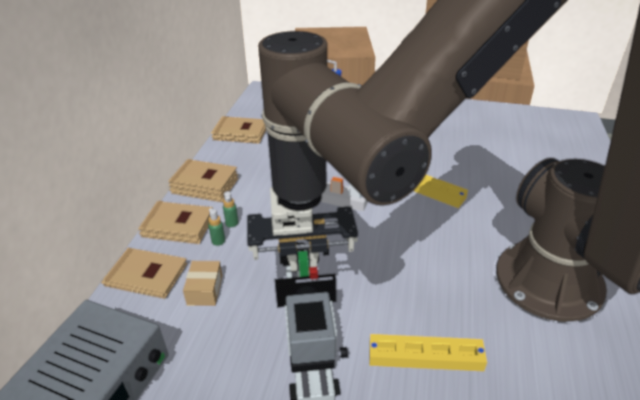

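```bash
python3 - <<'E'
from h import *
print(robot.read_grip_width(),np.abs(robot.read_qvel()).max(),robot.read_t())
robot.job_done()
E
```

```text
0.20182294907034423 0.10147491389353624 20.1167
the job is handed in; nothing more can be done
```

I opened the shutter fully, then lifted the green cell from the third slot by its frosted sides. I handed the job in at 20.1 s with the cell held still in the light path.

- **Shutter:** I pushed the tab until the force rose sharply to 10.6 N at the end stop. Both cameras then put the tab at about x = -14 mm, and it was still there after the cell was lowered. It had moved about 23 mm from its starting point, which fits a start a few millimetres open. My earlier guess for the open end was about -15 mm, so that differs by 1 mm, within camera error.
- **Grip:** The jaws closed to about 17.8 mm on the 18 mm sides. The pads were centred along the cell to about 0.1 mm, so they stayed clear of the windows.
- **Position:** Checked above the gap, the cell was upright and centred within about 1 mm across the light and along it. I then lowered it straight down so its centre should sit 125 mm above the bench, going by the rack's slot-floor height. The arm ended within about 0.2 mm of its target.
- **Contact with the instrument:** The wrist force stayed around 1 N at the end, and the last pictures showed the gripper and cell clear of both heads.
- **Other things:** The bottles, carton and the other cells I could see looked undisturbed. In the last pictures the arm hid part of the rack, so the smoke cell was not checked again.

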